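# Check the springs of a rocking drill table

## Robot

A 7-joint arm with a two-finger parallel gripper is mounted at the origin on the work surface. World frame = base frame: x ahead of the robot, y to its left, z up, the work surface at z = 0. Lengths are in mm, angles in rad, forces in N, time in s.
With the tool pointing down it reaches from about 400 to 850 mm from the base axis. Payload 10.4 kg.
Tool frame: the origin (TCP) lies midway between the tips of the shut fingers; the grasp point (between the pads) lies 19 mm behind it; x points along the fingers, y is the direction in which the jaws open and shut, and the axes are right-handed (so a half turn about x gives the same grasp; the last joint's range is limited). The gripper opens to 87 mm and grips with 3 to 60 N. Pads are 19 mm wide; open, the fingers measure 117 mm over their backs; the gripper's body (75 mm by 190 mm) begins 51 mm behind the grasp point.
Start: joints at [-1.138, 0.332, -0.065, 1.46, 0.022, 1.35, -0.088], TCP at [275.104, 561.222, 222.576] pointing down, gripper open.
Joint ranges: [-2.6, 2.6], [-0.5, 2.12], [-1.47, 1.34], [0.16, 2.42], [-1.27, 4.41], [0.06, 2.06], [-2.6, 2.6]. Speed limits (rad/s): [2.22, 2.22, 2.79, 2.79, 3.14, 3.14, 3.14].

## Interface

Orientations are given as a unit quaternion [w, x, y, z].
In Python, from cell import readout, imaging, ticket gives the robot as it stands.
- The arm moves only by the tool play_rows, never from a script. Its argument "series" is a list of rows, each a list of 3 entries, a list of its own where there are three numbers: the opening, from 0 (shut) to 1 (fully open), then the shift along the world's x, y, z in mm, then the turn, a rotation vector about the world's x, y, z in degrees. In form: [[hand, [x, y, z], [wx, wy, wz]], ...]. A call has 1 to 12 rows; each row shifts and turns the pose as measured when the row begins; what a row does not reach is not made up. A row lasts 1/12 s, in which the tool goes at most 41.7 mm and 7.16 degrees, less where a joint would pass 70% of its speed; a pose out of reach is approached as far as the arm can. A call with a gripper value outside its range is refused whole. The fingers move at their own pace and stop on an object; the grip force is fixed at half the most. Time passes only in rows, so rows that do not move let the fingers close. It gives the time, the measured TCP pose, the force and the opening at its end, in the units of the state.
- readout.get_state(): the state, without advancing time (a new reading comes with each control period).
- imaging.camera(name): name is "side" or "top" or "wrist"; returns the picture (400x640x3 uint8, red, green, blue); there is no depth.
- imaging.calibration(name): a dict with "camera_matrix" (3x3 intrinsics, pixels), "xyz" and "rotation" of the camera in the world. Camera axes: x right, y down, z forward; pixel columns grow to the right and rows downward; lengths in mm; the calibration is good to about 2 mm. A picture is of the moment at which its call begins: read the wrist's pose just before it. calibration takes no time and is no camera call; for the wrist camera it gives the pose at the moment of the call.
- ticket.job_done(): hands the job in, once; it reports no verdict.
The state is a dict: "t": time; "q": joint angles; "qvel": joint speeds; "joint_efforts": joint torques, N m; "tcp_pos": TCP position; "tcp_rot": TCP orientation; "wrist_force": force on the tool from outside, world axes, zero at the start; "moment": the same for the moment, N m; "finger_gap": opening from 0.0 (shut) to 1.0 (fully open).
Only numpy, scipy, OpenCV 4.12 (cv2) and the standard library are available. Lean on these libraries where they do the work, as an engineer would, in place of code of your own. Each camera call takes 0.05 s, during which the arm holds its last target.

## Task

Check the springs of the rocking drill table before the ashtray on it is drilled. Press down the pad on the plate's left corner (the robot's left) until that corner's pointer is level with the nose of the brass rider on its scale post, hold it there for about a second without overshooting well past the mark, and let the plate come back level; then do the same with the right corner and its own rider. Only press: leave the ashtray where it stands on the plate, and do not shift the riders or any of the other things on the cart.

Things in the scene. Friction and masses are not known exactly. Their poses are not given: they have to be found in the camera images.
- plate (a joint): Tilt of the steel rocking plate, rad: 0 level (its rest), positive = left corner down, negative = right corner down; stops at +-0.24. The plate is a 150 mm square, 10 mm thick, standing cornerwise like a diamond and hinged along its near-far diagonal, 85 mm above the cart top; its left (+y) and right (-y) corners are the free ones. Springs of 6.0 N m/rad centre it (about 0.83 N per mm at a pad, some 5 to 10 N at the marks), so it returns to level when let go.
- jig: Fixed grey base of the rocking drill table, about 250 x 360 mm, bolted down at a different place and turn (within 0.4 rad) each time. Origin: centre of its underside on the cart top; its y axis runs from the right corner pad, pointer and post to the left ones, its x axis along the hinge, z up. Hinge cheeks near and far reach up to 99 mm, the two scale posts (26 x 8 mm, 166 mm left and right of the origin) up to 120 mm.
- pad_left: Round black rubber press pad, 28 mm across, 6 mm high, on the left free corner of the plate, 85 mm from the hinge axis. Origin: centre of its underside, on the plate (90 mm up when level; pad top 96 mm up). Its frame tilts with the plate; the rubber gives about 1 mm under 10 N.
- pad_right: The same pad on the right free corner.
- pointer_left (a point): Tip of the narrow steel pointer (4 mm thick) that sticks out of the left corner, 145 mm from the hinge axis, level with the hinge at rest. It moves 1.7 mm for each mm that the pad on the same corner is pressed.
- pointer_right (a point): Tip of the same pointer on the right corner.
- mark_left (a point): The mark for the left pointer: nose edge of the brass rider (34 x 14 x 8 mm) clamped by friction on the left scale post, 6 mm outward of the pointer tip and 10 to 20 mm below the pointer's level height, different each time. Its z axis is vertical.
- mark_right (a point): The mark for the right pointer: nose edge of the brass rider on the right post, set independently, also 10 to 20 mm below level.
- ashtray: Loose maroon soapstone ashtray, 80 mm across, 28 mm high, standing on the middle of the plate. Origin: centre of its underside.
- bowl: Loose pinkish soapstone bowl, 90 mm across, 45 mm high, standing beside the rocking table on its far left.
- candlestick: Loose grey soapstone candlestick, 60 mm across, 70 mm high, beside the rocking table on its near right.
- blank: Loose cream soapstone block, 70 x 55 x 50 mm, beside the rocking table on its near left.
- rasp: Loose rasp with a wooden handle, 260 mm long, lying on the left of the cart.
- mallet: Loose wooden mallet, 250 mm long, 66 mm high, lying on the right of the cart.
- vase: Loose maroon soapstone vase, 80 mm across, 115 mm high, beyond the rocking table.
Things that resemble listed ones, but are neither listed nor needed, are in the scene too. Of the things that look like the ashtray, the smallest one is meant.

How it is judged (in metres and radians):
On the way, in this order (a step that is already met when the one before it is completed fails the run):
1. the left pad is pressed by the fingers and the left pointer is held level with its mark (within 3 mm) (z of pointer_left in the frame of mark_left between -0.003 and 0.003 m and contact force between pad_left and the fingers above 1 N), for 0.8 s.
2. the left pad is let go and the plate is level again (value of joint plate between -0.025 and 0.025 rad and contact force between each of pad_left, pad_right and the fingers below 0.2 N), for 0.2 s.
3. the right pad is pressed by the fingers and the right pointer is held level with its mark (within 3 mm) (z of pointer_right in the frame of mark_right between -0.003 and 0.003 m and contact force between pad_right and the fingers above 1 N), for 0.8 s.
At the end, for the whole second after the job is handed in: Both pads are let go, the plate is at rest and level within 0.025 rad, the ashtray stands on it within 20 mm of where it was, the riders are within 3 mm and the other loose things within 20 mm of where they started (all of step 2 and velocity of joint plate between -0.05 and 0.05 rad/s and linear speed of ashtray below 0.02 m/s and z of ashtray in the frame of jig above 0.082 m and distance of each of ashtray, bowl, candlestick, blank, rasp, mallet, vase from where it was at the start of the episode below 0.02 m and distance of each of mark_left, mark_right from where it was at the start of the episode below 0.003 m); the robot touches nothing.
It fails at once if a pointer is pushed more than 7 mm below its mark (z of pointer_left in the frame of mark_left below -0.007 m or z of pointer_right in the frame of mark_right below -0.007 m).
It fails at once if a rider is shifted by more than 3 mm (distance of any of mark_left, mark_right from where it was at the start of the episode above 0.003 m).
It fails at once if the ashtray is shifted or lifted by more than 20 mm (distance of ashtray from where it was at the start of the episode above 0.02 m).
It fails at once if another loose thing is shifted or lifted by more than 20 mm (distance of any of bowl, candlestick, blank, rasp, mallet, vase from where it was at the start of the episode above 0.02 m).
It also fails if it takes over 51 s, if anything falls off the work surface, if the arm or the gripper's body presses on something with over 40 N, if the wrist force passes 120 N, or if a joint passes its speed limit or range.

## Working session

There is one attempt and no reset: what is moved stays moved. The work goes in short steps, Python scripts to look and compute and a tool call to move; the robot and the scene stay as the last step left them, time stands still between calls to the robot, and variables do not carry over. Pictures are saved under pics/ and viewed, and the job is handed in when it is done.

Besides the shell and the picture viewer there is one more tool, called after "Call:" in YAML: its name, and indented under it one key for each argument. play_rows: Moves the arm, as the interface text tells. Its arguments: {"type":"object","properties":{"series":{"type":"array","items":{"type":"array"}}},"required":["series"]}

```bash
ls; mkdir -p pics; cat > h.py <<'E'
import numpy as np, cv2
from cell import readout, imaging, ticket
def snap(n,f):
    im=imaging.camera(n); cv2.imwrite(f'pics/{f}.png',im[:,:,::-1]); return im
def crop(src,f,x0,y0,x1,y1,s):
    im=cv2.imread(f'pics/{src}.png')[y0:y1,x0:x1]
    cv2.imwrite(f'pics/{f}.png',cv2.resize(im,None,fx=s,fy=s,interpolation=cv2.INTER_CUBIC))
E
python3 - <<'E'
from h import *
for n in("side","top","wrist"):
    c=imaging.calibration(n);print(n,np.array(c["camera_matrix"]).tolist(),c["xyz"],np.round(c["rotation"],4).tolist())
    snap(n,n+"0")
s=readout.get_state();print(s)
E
```

```text
pics
side [[432.0202968702961, 0.0, 318.9683188586284], [0.0, 432.0202968702961, 202.64160277285265], [0.0, 0.0, 1.0]] [-226.13025513 -828.33824674  780.42892362] [-0.4604, 0.8117, -0.3117, 0.1793]
top [[417.41116309005963, 0.0, 317.1067299909156], [0.0, 417.41116309005963, 195.33169400633886], [0.0, 0.0, 1.0]] [ 306.88489612   10.18836236 1316.87058763] [-0.0567, 0.7146, -0.6934, 0.0729]
wrist [[284.6931756284111, 0.0, 315.87821014003316], [0.0, 284.6931756284111, 197.1328506317161], [0.0, 0.0, 1.0]] [209.69890279 593.49777302 383.66244303] [0.1154, 0.8406, 0.5244, 0.0716]
{'t': 0.15, 'q': array([-1.13759244,  0.33275414, -0.06473655,  1.46074469,  0.02160051,
        1.34994769, -0.0885417 ]), 'qvel': array([-0.00057571, -0.00276284, -0.00012463, -0.00137269, -0.00078229,
        0.00062127,  0.00051364]), 'joint_efforts': array([ 4.45838095e-04, -6.23628831e+01,  2.45164573e-02, -3.90145540e+01,
       -6.13977970e-02,  3.71411035e-02,  8.07117385e-05]), 'tcp_pos': array([274.96018762, 560.92134788, 221.92144808]), 'tcp_rot': array([ 0.68874479,  0.15935432,  0.68890217, -0.1601581 ]), 'wrist_force': array([-0.64575639,  0.82932466, -0.27993603]), 'moment': array([-0.03953174, -0.03494255, -0.00298747]), 'finger_gap': 1.001392877984106}
```

View pics/side0.png

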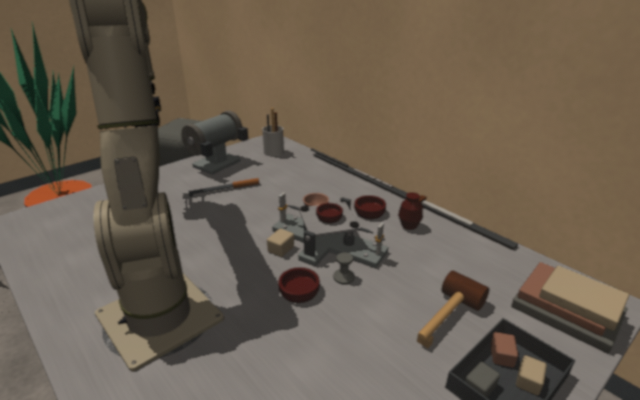

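View pics/top0.png

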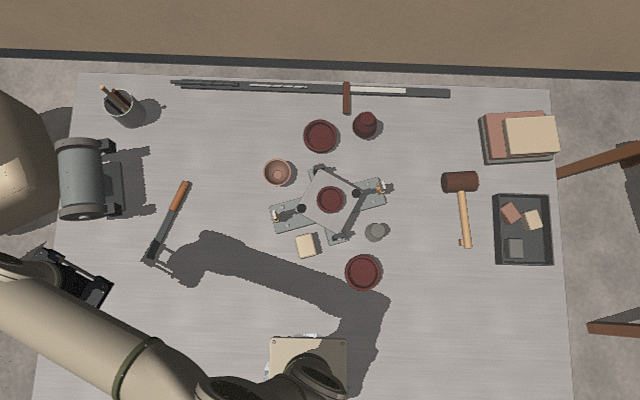

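View pics/wrist0.png

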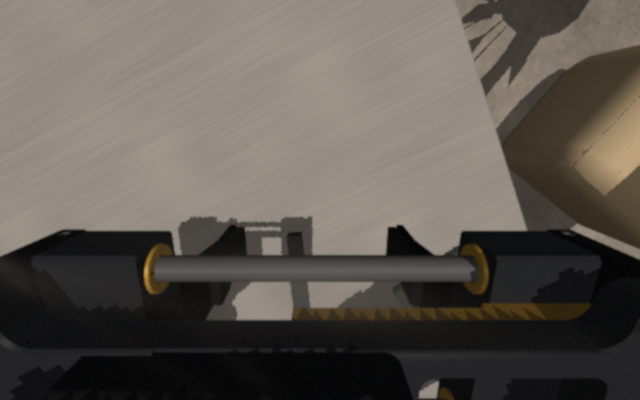

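```bash
python3 - <<'E'
from h import *
crop("top0","top0c",260,155,400,255,5.7)
crop("side0","side0c",260,180,400,280,5.7)
E
```

```text
(no output)
```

View pics/top0c.png

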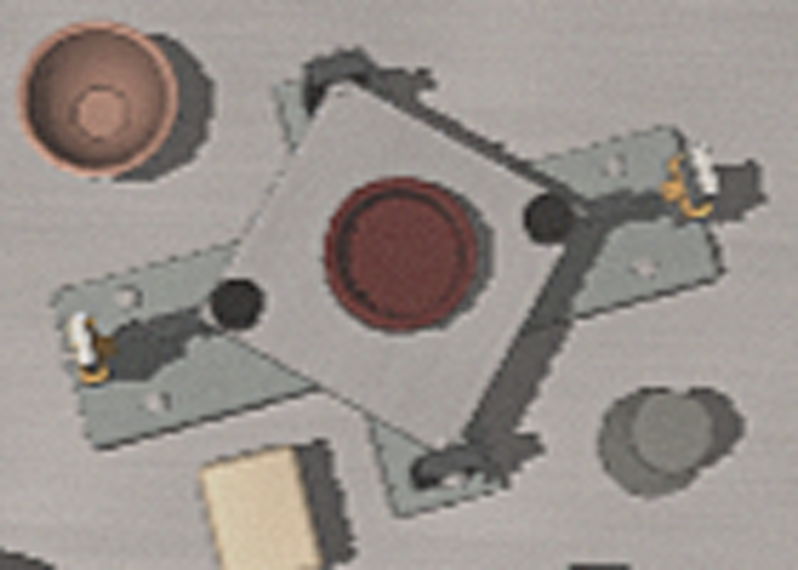

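View pics/side0c.png

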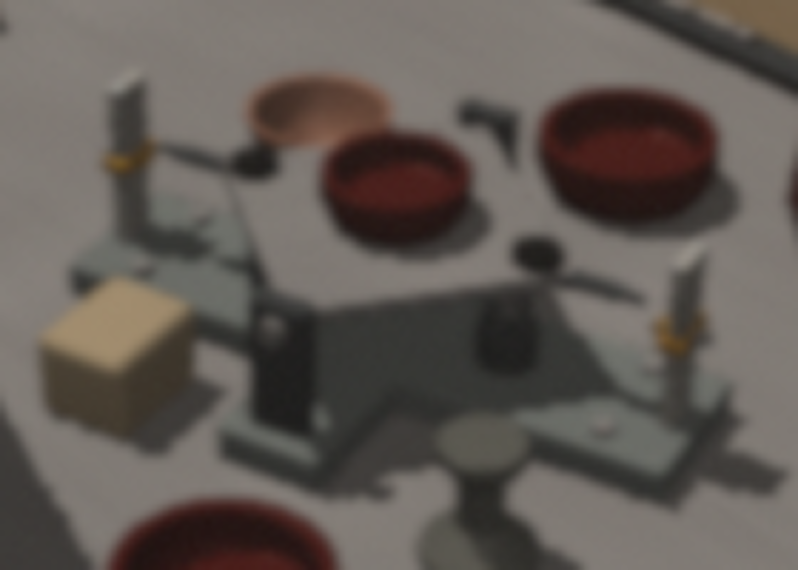

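```bash
cat >> h.py <<'E'
def ray(n,u,v,c=None):
    c=c or imaging.calibration(n);K=np.array(c["camera_matrix"]);R=np.array(c["rotation"]).reshape(3,3)
    return np.array(c["xyz"]),R@np.linalg.solve(K,[u,v,1])
def atz(n,u,v,z,c=None):
    o,d=ray(n,u,v,c);return o+d*(z-o[2])/d[2]
def proj(n,P,c=None):
    c=c or imaging.calibration(n);K=np.array(c["camera_matrix"]);R=np.array(c["rotation"]).reshape(3,3)
    p=K@(R.T@(np.array(P)-np.array(c["xyz"])));return p[:2]/p[2]
E
python3 - <<'E'
from h import *
g=lambda x,y:(260+x/5.7-.5,155+y/5.7-.5)
L=atz("top",*g(237,304),96);R=atz("top",*g(549,218),96)
print(L,R,np.linalg.norm(L-R),(L+R)/2)
y=(L-R)[:2];y/=np.linalg.norm(y);print("yaw",np.degrees(np.arctan2(-y[0],y[1])),y)
for p,z in (((85,340),120),((703,172),120),((400,255),118)): print(atz("top",*g(*p),z))
g=lambda x,y:(260+x/5.7-.5,180+y/5.7-.5)
print(atz("side",*g(255,163),95),atz("side",*g(538,253),95))
print("wrist axes",np.round(np.array(imaging.calibration("wrist")["rotation"]),3))
s=readout.get_state();from scipy.spatial.transform import Rotation as Ro
w,x,y,z=s["tcp_rot"];T=Ro.from_quat([x,y,z,w]).as_matrix();print(np.round(T,3))
c=imaging.calibration("wrist");print(T.T@(np.array(c["xyz"])-s["tcp_pos"]),np.round(T.T@np.array(c["rotation"]),3))
for q,z in (((390,240),0),((400,228),0)): print(atz("wrist",*q,z))
print(proj("wrist",s["tcp_pos"]))
E
```

```text
Traceback (most recent call last):
  File "h.py", line 12, in atz
    o,d=ray(n,u,v,c);return o+d*(z-o[2])/d[2]
        ~~~^^^^^^^^^
  File "h.py", line 9, in ray
    c=c or imaging.calibration(n);K=np.array(c["camera_matrix"]);R=np.array(c["rotation"]).reshape(3,3)
                                                                   ~~~~~~~~~~~~~~~~~~~~~~~~~~~~~~~^^^^^
ValueError: cannot reshape array of size 4 into shape (3,3)
```

Rotation is a quaternion [w,x,y,z].

```bash
sed -i 's/R=np.array(c\["rotation"\]).reshape(3,3)/R=Q(c["rotation"])/' h.py; cat >> h.py <<'E'
from scipy.spatial.transform import Rotation as Ro
def Q(q): return Ro.from_quat([q[1],q[2],q[3],q[0]]).as_matrix()
E
python3 - <<'E'
from h import *
g=lambda x,y:(260+x/5.7-.5,155+y/5.7-.5)
L=atz("top",*g(237,304),96);R=atz("top",*g(549,218),96)
print(L,R,np.linalg.norm(L-R),(L+R)/2)
y=(L-R)[:2];y/=np.linalg.norm(y);print("yaw",np.degrees(np.arctan2(-y[0],y[1])),y)
for p,z in (((85,340),120),((703,172),120),((400,255),118)): print(atz("top",*g(*p),z))
g=lambda x,y:(260+x/5.7-.5,180+y/5.7-.5)
print(atz("side",*g(255,163),95),atz("side",*g(538,253),95))
s=readout.get_state();T=Q(s["tcp_rot"]);print(np.round(T,3))
c=imaging.calibration("wrist");print(T.T@(np.array(c["xyz"])-s["tcp_pos"]),np.round(T.T@Q(c["rotation"]),3),np.round(Q(c["rotation"]),3))
print(proj("wrist",s["tcp_pos"]))
E
```

```text
[494.86447271  31.48378686  96.        ] [ 545.58296751 -130.2048147    96.        ] 169.45668941322472 [520.22372011 -49.36051392  96.        ]
yaw 17.41560251162379 [-0.29930064  0.95415886]
[470.3129633  107.27840428 120.        ]
[ 567.68107897 -206.87870923  120.        ]
[519.48661141 -51.4022903  118.        ]
[492.72234681  28.5405945   95.        ] [ 542.61739976 -132.03521117   95.        ]
[[-0.     0.44   0.898]
 [-0.001  0.898 -0.44 ]
 [-1.    -0.001  0.   ]]
[-161.85648351    0.36271884  -72.93339049] [[-0.001 -0.269  0.963]
 [ 1.     0.     0.001]
 [-0.     0.963  0.269]] [[ 0.44   0.865  0.241]
 [ 0.898 -0.423 -0.119]
 [-0.     0.269 -0.963]]
[315.05780116 240.44237134]
```

Call:
play_rows:
  series:
    - [0,[17,-37,0],[0,0,6.2]]
    - [0,[17,-37,0],[0,0,6.2]]
    - [0,[17,-37,0],[0,0,6.2]]
    - [0,[17,-37,0],[0,0,6.2]]
    - [0,[17,-37,0],[0,0,6.2]]
    - [0,[17,-37,0],[0,0,6.2]]
    - [0,[17,-37,0],[0,0,6.2]]
    - [0,[17,-37,0],[0,0,0]]
    - [0,[17,-37,0],[0,0,0]]
    - [0,[17,-37,0],[0,0,0]]
    - [0,[17,-37,0],[0,0,0]]
    - [0,[0,0,0],[0,0,0]]

```text
t: 1.15
tcp_pos: [456.0, 143.4, 217.9]
tcp_rot: [0.696, -0.12, 0.699, 0.116]
wrist_force: [-0.2, -0.0, -0.1]
finger_gap: 0.17
```

```bash
python3 - <<'E'
from h import *
s=readout.get_state();print(s["t"],s["tcp_pos"],s["q"]);print(np.round(Q(s["tcp_rot"]),3))
E
```

```text
1.15 [455.95199297 143.36863959 217.86558926] [-0.60017313  0.00666621  0.19832287  1.84779931  0.0032845   1.29287189
  1.50202195]
[[-0.003 -0.328  0.945]
 [-0.006  0.945  0.328]
 [-1.    -0.005 -0.005]]
```

Call:
play_rows:
  series:
    - [0,[4,-6,0],[1.9,-6.1,0]]
    - [0,[4,-6,0],[1.9,-6.1,0]]
    - [0,[4,-6,0],[1.9,-6.1,0]]
    - [0,[4,-6,0],[1.9,-6.1,0]]
    - [0,[4,-6,-5],[1.9,-6.1,0]]
    - [0,[4,-6,-10],[1.9,-6.1,0]]
    - [0,[4,-6,-10],[1.9,-6.1,0]]
    - [0,[0,0,-10],[0,0,0]]
    - [0,[0,0,-10],[0,0,0]]
    - [0,[0,0,-10],[0,0,0]]
    - [0,[0,0,0],[0,0,0]]

```text
t: 2.07
tcp_pos: [473.8, 105.1, 186.2]
tcp_rot: [0.892, -0.077, 0.422, 0.144]
wrist_force: [-0.5, -0.7, 0.1]
finger_gap: 0.004
```

```bash
python3 - <<'E'
from h import *
s=readout.get_state();print(s["t"],s["tcp_pos"],s["q"]);print(np.round(Q(s["tcp_rot"]),3))
c=imaging.calibration("wrist");print(c["xyz"],proj("wrist",[475,94.7,70]),proj("wrist",[475,94.7,85]))
snap("wrist","w1")
E
```

```text
2.0667 [473.83998682 105.12216981 186.17942113] [ 0.04512488 -0.40538348 -0.29349445  2.41620205 -0.3303515   0.44684301
  1.88794949]
[[ 0.602 -0.323  0.73 ]
 [ 0.192  0.946  0.26 ]
 [-0.775 -0.016  0.632]]
[323.14286739  54.99991337 265.06385616] [306.0677183  114.99954612] [305.40144262 126.99339513]
```

View pics/w1.png

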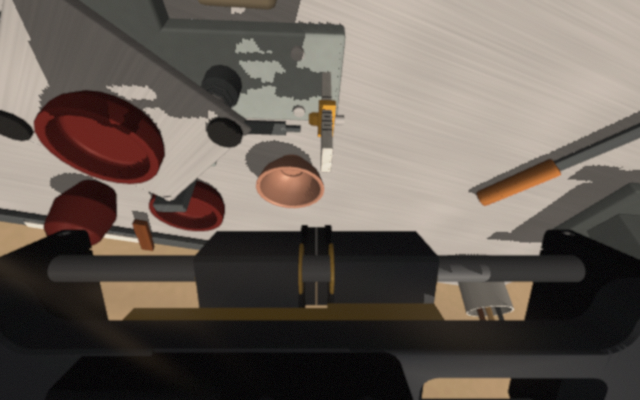

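```bash
python3 - <<'E'
from h import *
crop("w1","w1c",200,60,360,180,5)
o=np.array([520.2,-49.4,0]);Y=np.array([-.2993,.9542,0]);X=np.array([.9542,.2993,0])
for n,P in dict(tip=o+145*Y+[0,0,85],nose70=o+151*Y+[0,0,70],pad=o+85*Y+[0,0,96],posttop_in_near=o+162*Y-13*X+[0,0,120],ptin_far=o+162*Y+13*X+[0,0,120],ptout_far=o+170*Y+13*X+[0,0,120]).items():
    u=proj("wrist",P); print(n,u,(u-[200,60]+.5)*5)
E
```

```text
tip [298.02702597 126.54794171] [492.63512986 335.23970853]
nose70 [306.0634678  114.79154538] [532.81733898 276.45772692]
pad [221.30466972 133.62797166] [109.02334862 370.63985831]
posttop_in_near [318.99603265 146.35861564] [597.48016326 434.29307818]
ptin_far [317.87151532 170.36134213] [591.85757659 554.30671063]
ptout_far [328.09956945 170.65578345] [642.99784727 555.77891727]
```

View pics/w1c.png

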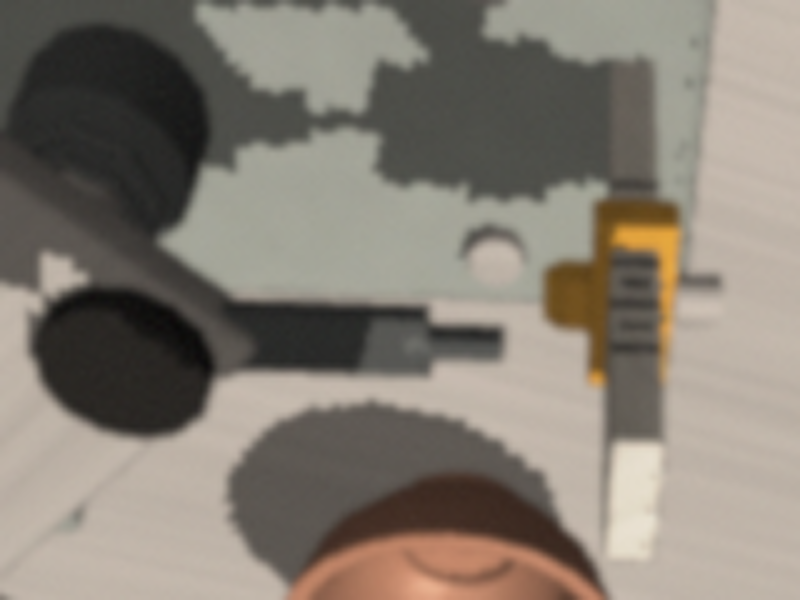

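```bash
python3 - <<'E'
from h import *
im=cv2.imread('pics/w1.png')[95:175,285:355].astype(float)
im=np.clip(255*(im/255)**.5,0,255).astype(np.uint8)
cv2.imwrite('pics/w1d.png',cv2.resize(im,None,fx=7.4,fy=7.4,interpolation=cv2.INTER_NEAREST))
E
```

```text
(no output)
```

View pics/w1d.png

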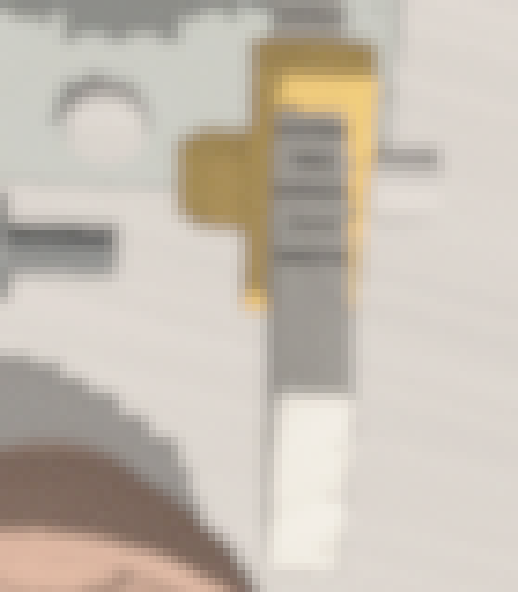

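```bash
python3 - <<'E'
from h import *
from scipy.optimize import least_squares
o=np.array([520.2,-49.4,0]);Y=np.array([-.2993,.9542,0]);X=np.array([.9542,.2993,0])
c=imaging.calibration("wrist")
P=lambda x,y,z:proj("wrist",o+X*x+Y*y+[0,0,z],c)
off=lambda a:np.array(a)/7.4+[285-.5,95-.5]
obs={'pin':(270,395),'pif':(272,570),'pof':(338,568),'pon':(352,397),'tipt':(117,0)}
for n,(x,y,z) in dict(pin=(-13,162,120),pif=(13,162,120),pon=(-13,170,120),pof=(13,170,120)).items(): print(n,P(x,y,z),off(obs[n]))
print('tip top/bot',P(2,145,87),P(-2,145,87),P(-2,145,83),'obs',off((117,272)),off((117,225)))
for z in (65,68,71,74): print(z,'near bot in/out',P(-17,159,z-4),P(-17,173,z-4),'near top',P(-17,159,z+4),P(-17,173,z+4),'far top',P(17,159,z+4),P(17,173,z+4),'nose',P(0,151,z),P(-5,151,z),P(5,151,z))
for n,a in dict(nbi=(252,38),nbo=(375,38),nti=(252,72),nto=(377,72),fti=(246,308),nose=(180,181)).items(): print(n,off(a))
E
```

```text
pin [318.99603265 146.35861564] [320.98648649 147.87837838]
pif [317.87151532 170.36134213] [321.25675676 171.52702703]
pon [330.30326838 146.69447829] [332.06756757 148.14864865]
pof [328.09956945 170.65578345] [330.17567568 171.25675676]
tip top/bot [297.96290195 130.1083833 ] [297.83072345 126.28956915] [298.09141747 122.97264871] obs [300.31081081 131.25675676] [300.31081081 124.90540541]
65 near bot in/out [316.21519927  90.96028294] [333.38255343  91.50638687] near top [316.05728291  96.99581803] [333.57257862  97.54895966] far top [315.09492142 129.74808817] [330.70386316 130.2215336 ] nose [306.27575918 110.9870262 ] [306.25958206 106.09217789] [306.29140209 115.72023271]
68 near bot in/out [316.15672166  93.19528688] [333.45292177  93.74401561] near top [315.99640072  99.32272444] [333.64583852  99.87853655] far top [315.03415244 132.04318568] [330.7495367  132.51848462] nose [306.14899156 113.25885582] [306.13051643 108.36747853] [306.16685229 117.98757011]
71 near bot in/out [316.0973593   95.46410549] [333.52435405  96.01547625] near top [315.93457844 101.68556076] [333.72022887 102.24406021] far top [314.97254874 134.36980833] [330.79583723 134.84696722] nose [306.02039794 115.56340949] [305.9995595  110.67612106] [306.04053849 120.28701996]
74 near bot in/out [316.03709197  97.76751201] [333.59687458  98.32154191] near top [315.87179414 104.08516567] [333.79577603 104.64636913] far top [314.910093   136.72861015] [330.84277774 137.20763516] nose [305.88993859 117.9013994 ] [305.86666938 113.01884377] [305.91242294 122.61926936]
nbi [318.55405405  99.63513514]
nbo [335.17567568  99.63513514]
nti [318.55405405 104.22972973]
nto [335.44594595 104.22972973]
fti [317.74324324 136.12162162]
nose [308.82432432 118.95945946]
```

Call:
play_rows:
  series:
    - [0,[9,-24,0],[0,0,0]]
    - [0,[9,-24,0],[0,0,0]]
    - [0,[9,-24,-5],[0,0,0]]
    - [0,[3,-6,-15],[0,0,0]]
    - [0,[0,0,-20],[0,0,0]]
    - [0,[0,0,-10],[0,0,0]]
    - [0,[0,0,0],[0,0,0]]

```text
t: 2.7
tcp_pos: [506.8, 24.1, 141.7]
tcp_rot: [0.893, -0.079, 0.42, 0.144]
wrist_force: [0.3, -0.7, -0.3]
finger_gap: 0.006
```

```bash
cat > look.py <<'E'
from h import *
import sys
f=sys.argv[1]
s=readout.get_state();print(s["t"],s["tcp_pos"],s["q"],s["wrist_force"]);print(np.round(Q(s["tcp_rot"]),3))
for n in sys.argv[2:]:
    snap(n,f+n[0])
E
python3 look.py a wrist side
```

```text
2.7 [506.78628675  24.07193842 141.68581835] [ 0.16729735 -0.23555686 -0.16078184  2.41641445 -0.6816203   0.36537863
  2.47476614] [ 0.27245327 -0.66606576 -0.33307088]
[[ 0.606 -0.323  0.727]
 [ 0.19   0.946  0.262]
 [-0.772 -0.021  0.635]]
```

View pics/aw.png

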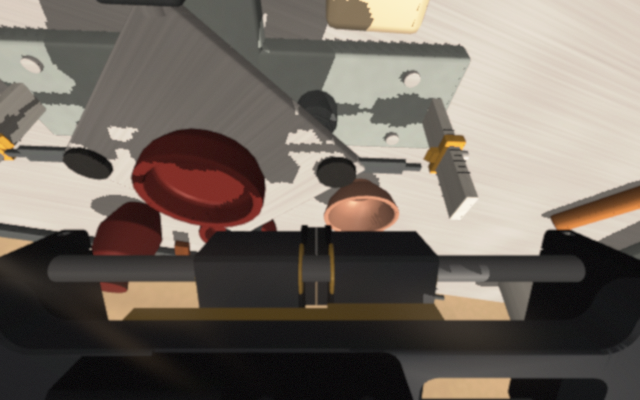

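View pics/as.png

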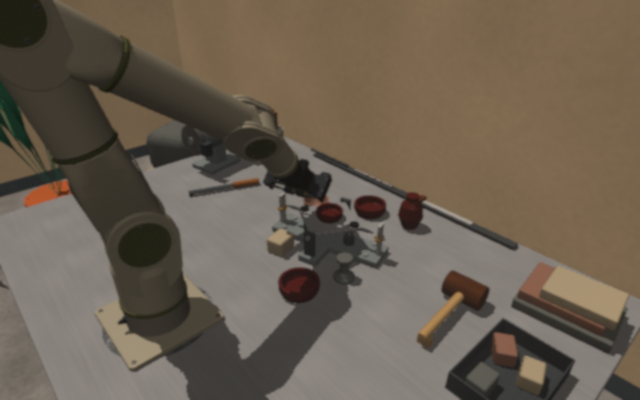

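Call:
play_rows:
  series:
    - [0,[-2,3,0],[-1.5,4.5,-5]]
    - [0,[-2,3,0],[-1.5,4.5,-5]]
    - [0,[-1,3,0],[0,0,-5]]
    - [0,[0,0,0],[0,0,0]]

```text
t: 3.13
tcp_pos: [504.7, 34.4, 145.9]
tcp_rot: [0.883, -0.051, 0.461, 0.077]
wrist_force: [-0.4, -0.6, -0.2]
finger_gap: 0.009
```

```bash
python3 look.py b wrist
```

```text
3.1333 [504.67733605  34.43206617 145.92036263] [ 0.36400238 -0.24765258 -0.46508204  2.35804902 -0.32582984  0.4137041
  1.89702079] [-0.44696289 -0.55671223 -0.20399313]
[[ 0.564 -0.183  0.805]
 [ 0.089  0.983  0.161]
 [-0.821 -0.019  0.57 ]]
```

View pics/bw.png

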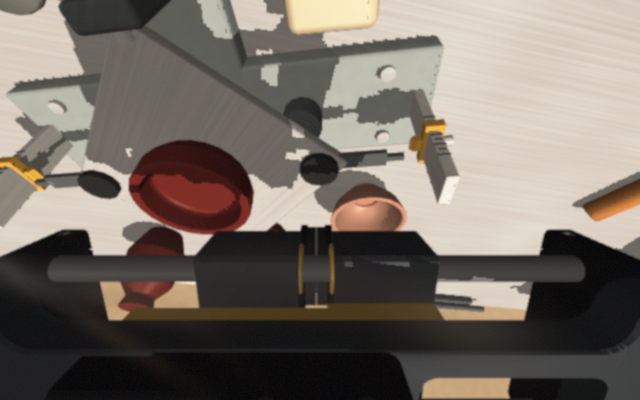

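Call:
play_rows:
  series:
    - [0,[-1,-1,-12],[0,0,0]]
    - [0,[-1,0,-12],[0,0,0]]
    - [0,[0,0,-10],[0,0,0]]
    - [0,[0,0,0],[0,0,0]]

```text
t: 3.52
tcp_pos: [504.0, 31.8, 114.3]
tcp_rot: [0.884, -0.061, 0.457, 0.084]
wrist_force: [-0.9, 0.1, -0.8]
finger_gap: 0.005
```

```bash
python3 look.py c wrist
```

```text
3.5167 [504.02014869  31.83653613 114.29827124] [ 0.35659202 -0.18879295 -0.46462576  2.39860191 -0.3429305   0.31271865
  1.95203378] [-0.93784532  0.06765643 -0.77840141]
[[ 0.569 -0.203  0.797]
 [ 0.093  0.979  0.183]
 [-0.817 -0.031  0.575]]
```

View pics/cw.png

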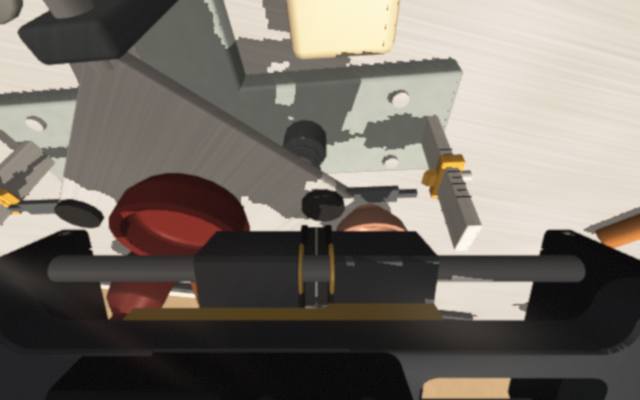

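Call:
play_rows:
  series:
    - [0,[-1,1,-6],[-1,3,0]]
    - [0,[0,0,-5],[-0.7,2,0]]
    - [0,[0,0,-1],[0,0,0]]
    - [0,[0,0,0],[0,0,0]]
    - [0,[0,0,0],[0,0,0]]

```text
t: 3.98
tcp_pos: [504.3, 31.9, 106.0]
tcp_rot: [0.862, -0.074, 0.495, 0.081]
wrist_force: [-0.1, 0.1, 0.5]
finger_gap: 0.002
```

```bash
python3 look.py d wrist
```

```text
3.9833 [504.29342013  31.85692996 106.02224576] [ 0.43929225 -0.1368173  -0.56329235  2.33163059 -0.17982858  0.40521745
  1.80527967] [-0.08617327  0.06033638  0.46261198]
[[ 0.497 -0.213  0.841]
 [ 0.067  0.976  0.207]
 [-0.865 -0.046  0.499]]
```

View pics/dw.png

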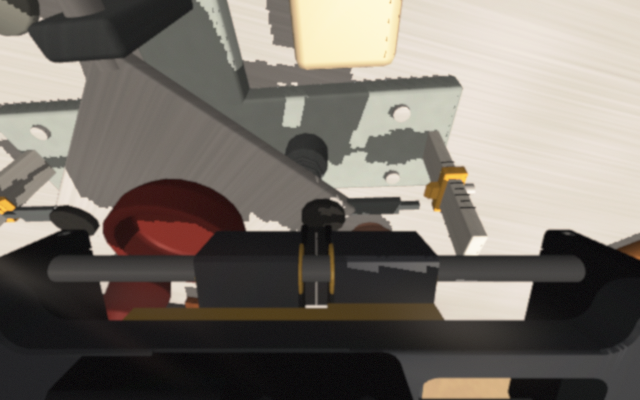

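```bash
python3 - <<'E'
from h import *
s=readout.get_state();T=Q(s["tcp_rot"])
print(proj("wrist",[494.9,31.5,96]),proj("wrist",s["tcp_pos"]+T@[0,0,-9.5]),s["tcp_pos"]+T@[0,0,-9.5])
crop("dw","dwc",290,130,490,270,4)
E
```

```text
[319.30472989 218.88748236] [315.78553444 226.3700447 ] [496.19729489  29.80779969 101.24425194]
```

View pics/dwc.png

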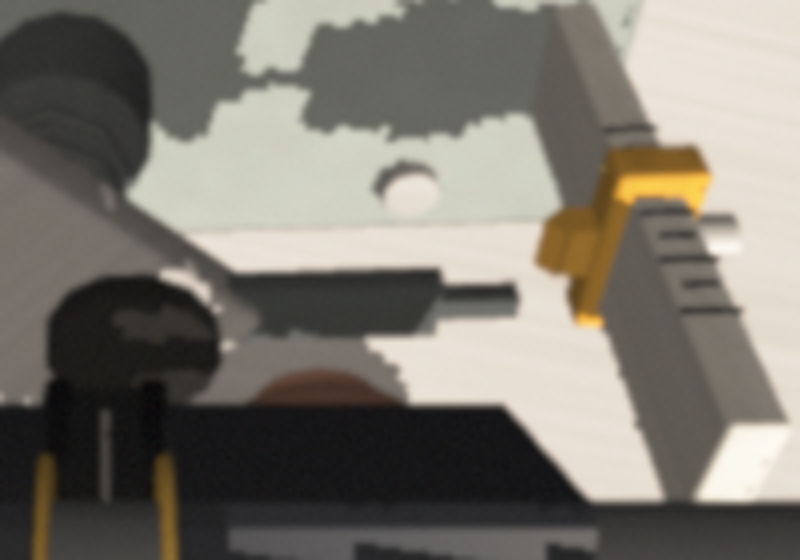

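Call:
play_rows:
  series:
    - [0,[-3,2,-3],[0,0,0]]
    - [0,[0,0,-3],[0,0,0]]
    - [0,[0,0,-3],[0,0,0]]
    - [0,[0,0,0],[0,0,0]]

```text
t: 4.37
tcp_pos: [501.1, 33.9, 97.4]
tcp_rot: [0.863, -0.074, 0.493, 0.081]
wrist_force: [-0.5, 0.8, 1.9]
finger_gap: 0.002
```

```bash
cat > chk.py <<'E'
from h import *
import sys
# args: tag sideSign ; prints predictions of tip rel. to nose
f=sys.argv[1];sg=float(sys.argv[2]);
s=readout.get_state();c=imaging.calibration("wrist")
snap("wrist",f)
b=[int(v) for v in sys.argv[3:7]]; crop(f,f+"c",*b,4)
T=Q(s["tcp_rot"]);print(s["t"],s["tcp_pos"],"low",s["tcp_pos"]+T@[0,0,-9.5],"F",np.round(s["wrist_force"],2),"q",np.round(s["q"],2))
o=np.array([520.2,-49.4,0]);Y=sg*np.array([-.2993,.9542,0]);X=np.array([.9542,.2993,0])
g=lambda p:np.round((p-[b[0],b[1]]+.5)*4,1)
for z in (65,67,69,71,73,75): print(z,"nose",g(proj("wrist",o+151*Y+[0,0,z],c)),"tip",g(proj("wrist",o+145*Y+[0,0,z],c)))
for z in (77,79,81,83,85): print(z,"tip",g(proj("wrist",o+145*Y+[0,0,z],c)))
E
python3 chk.py e 1 290 130 490 270
```

```text
4.3667 [501.10753711  33.92975041  97.40249007] low [493.13548756  31.95357423  92.62848195] F [-0.46  0.8   1.86] q [ 0.44 -0.13 -0.58  2.35 -0.17  0.38  1.79]
65 nose [510.  253.5] tip [472.5 254.6]
67 nose [512.5 262.2] tip [474.6 263.2]
69 nose [515. 271.] tip [476.8 272. ]
71 nose [517.5 280. ] tip [479.1 281. ]
73 nose [520.1 289. ] tip [481.3 290. ]
75 nose [522.7 298.3] tip [483.6 299.2]
77 tip [486.  308.6]
79 tip [488.3 318. ]
81 tip [490.8 327.7]
83 tip [493.2 337.5]
85 tip [495.7 347.4]
```

View pics/ec.png

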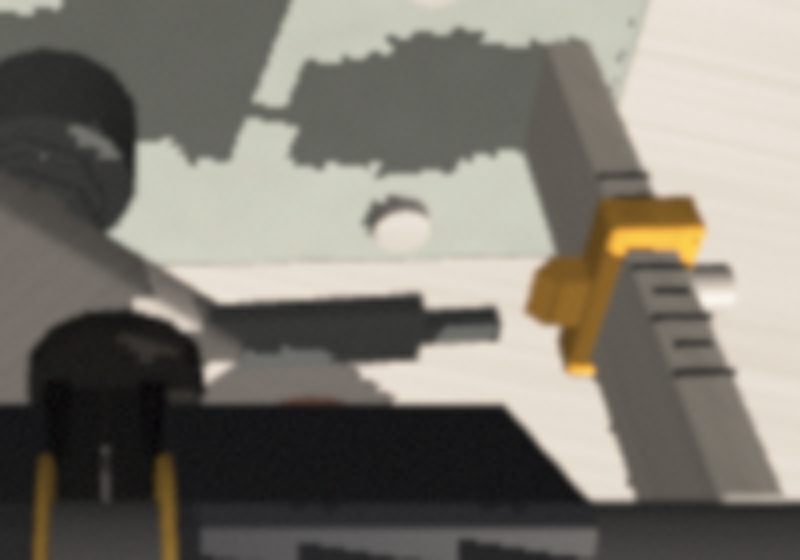

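Call:
play_rows:
  series:
    - [0,[0,0,-2],[0,0,0]]
    - [0,[0,0,-1.5],[0,0,0]]
    - [0,[0,0,0],[0,0,0]]
    - [0,[0,0,0],[0,0,0]]

```text
t: 4.75
tcp_pos: [501.4, 34.1, 94.1]
tcp_rot: [0.863, -0.074, 0.493, 0.081]
wrist_force: [-2.8, 0.6, 5.5]
finger_gap: 0.003
```

```bash
python3 chk.py f 1 290 130 490 270
```

```text
4.75 [501.38246599  34.08312298  94.09208846] low [493.41326943  32.10399871  89.31453958] F [-2.8   0.55  5.53] q [ 0.44 -0.12 -0.58  2.35 -0.16  0.37  1.78]
65 nose [514.1 266.6] tip [476.  267.7]
67 nose [516.6 275.5] tip [478.2 276.5]
69 nose [519.1 284.6] tip [480.5 285.5]
71 nose [521.7 293.8] tip [482.8 294.7]
73 nose [524.4 303.1] tip [485.1 304. ]
75 nose [527.1 312.5] tip [487.5 313.4]
77 tip [489.9 323. ]
79 tip [492.3 332.8]
81 tip [494.8 342.7]
83 tip [497.3 352.7]
85 tip [499.8 363. ]
```

View pics/fc.png

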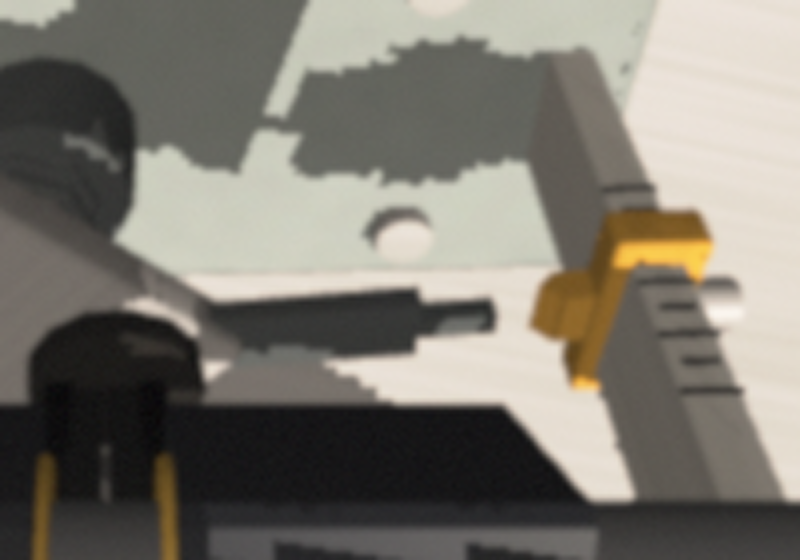

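Call:
play_rows:
  series:
    - [0,[0,0,-1.3],[0,0,0]]
    - [0,[0,0,0],[0,0,0]]
    - [0,[0,0,0],[0,0,0]]

```text
t: 5.05
tcp_pos: [501.4, 34.1, 92.8]
tcp_rot: [0.863, -0.074, 0.493, 0.081]
wrist_force: [-4.3, 1.2, 7.3]
finger_gap: 0.005
```

```bash
python3 chk.py g 1 290 130 490 270
```

```text
5.05 [501.44415594  34.12842017  92.79494225] low [493.47516569  32.14754989  88.01777287] F [-4.26  1.16  7.3 ] q [ 0.44 -0.12 -0.58  2.35 -0.16  0.36  1.78]
65 nose [515.8 272. ] tip [477.5 273. ]
67 nose [518.3 281. ] tip [479.7 282. ]
69 nose [520.9 290.1] tip [482.  291.1]
71 nose [523.5 299.4] tip [484.3 300.3]
73 nose [526.2 308.8] tip [486.7 309.7]
75 nose [528.9 318.4] tip [489.1 319.3]
77 tip [491.5 329. ]
79 tip [494.  338.8]
81 tip [496.5 348.8]
83 tip [499. 359.]
85 tip [501.6 369.3]
```

View pics/gc.png

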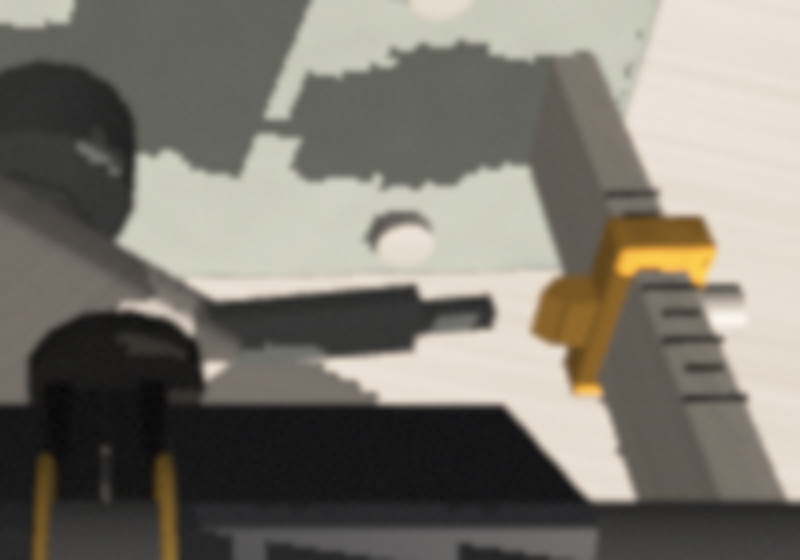

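Call:
play_rows:
  series:
    - [0,[0,0,0],[0,0,0]]
    - [0,[0,0,0],[0,0,0]]
    - [0,[0,0,0],[0,0,0]]
    - [0,[0,0,0],[0,0,0]]
    - [0,[0,0,0],[0,0,0]]
    - [0,[0,0,0],[0,0,0]]
    - [0,[0,0,0],[0,0,0]]
    - [0,[0,0,0],[0,0,0]]
    - [0,[0,0,0],[0,0,0]]
    - [0,[0,0,0],[0,0,0]]
    - [0,[0,0,0],[0,0,0]]
    - [0,[0,0,0],[0,0,0]]

```text
t: 6.1
tcp_pos: [501.5, 34.1, 92.9]
tcp_rot: [0.863, -0.075, 0.493, 0.081]
wrist_force: [-4.7, 0.5, 6.8]
finger_gap: 0.004
```

```bash
python3 chk.py i 1 290 130 490 270 | head -1; python3 - <<'E'
from h import *
im=cv2.imread('pics/i.png')[180:230,390:450]
cv2.imwrite('pics/id.png',cv2.resize(im,None,fx=12,fy=12,interpolation=cv2.INTER_CUBIC))
E
```

```text
6.1 [501.45232813  34.13994022  92.89962295] low [493.48090837  32.15431754  88.12848371] F [-4.65  0.5   6.81] q [ 0.45 -0.12 -0.58  2.35 -0.16  0.36  1.78]
```

View pics/id.png

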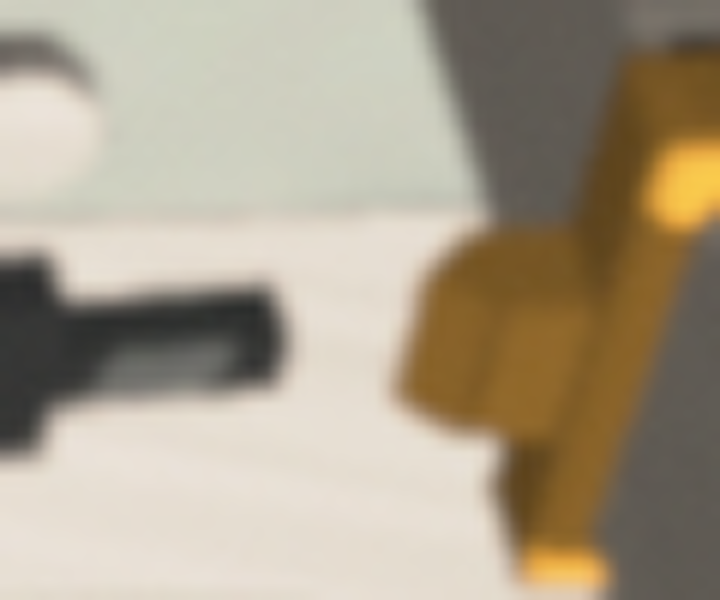

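Call:
play_rows:
  series:
    - [0,[0,0,-0.6],[0,0,0]]
    - [0,[0,0,0],[0,0,0]]
    - [0,[0,0,0],[0,0,0]]
    - [0,[0,0,0],[0,0,0]]
    - [0,[0,0,0],[0,0,0]]
    - [0,[0,0,0],[0,0,0]]
    - [0,[0,0,0],[0,0,0]]
    - [0,[0,0,0],[0,0,0]]
    - [0,[0,0,0],[0,0,0]]
    - [0,[0,0,0],[0,0,0]]
    - [0,[0,0,0],[0,0,0]]
    - [0,[0,0,0],[0,0,0]]

```text
t: 7.15
tcp_pos: [501.5, 34.1, 92.5]
tcp_rot: [0.863, -0.075, 0.494, 0.081]
wrist_force: [-5.2, 1.2, 6.2]
finger_gap: 0.003
```

```bash
python3 chk.py j 1 290 130 490 270 | head -1; python3 - <<'E'
from h import *
im=cv2.imread('pics/j.png')[180:230,390:450]
cv2.imwrite('pics/jd.png',cv2.resize(im,None,fx=12,fy=12,interpolation=cv2.INTER_CUBIC))
E
```

```text
7.15 [501.45398611  34.13337839  92.53441521] low [493.48054254  32.14190715  87.76909885] F [-5.23  1.17  6.23] q [ 0.45 -0.12 -0.58  2.35 -0.15  0.36  1.78]
```

View pics/jd.png

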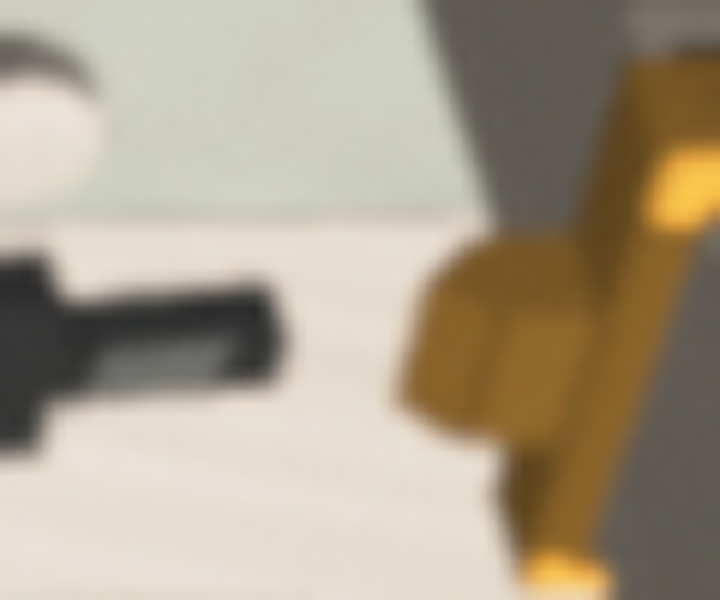

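Call:
play_rows:
  series:
    - [0,[0,0,2.5],[0,0,0]]
    - [0,[0,0,2.5],[0,0,0]]
    - [0,[0,0,3],[0,0,0]]
    - [0,[0,0,5],[0,0,0]]
    - [0,[0,0,10],[0,0,0]]
    - [0,[0,0,15],[0,0,0]]
    - [0,[0,0,20],[0,0,0]]
    - [0,[0,0,15],[0,0,0]]
    - [0,[0,0,0],[0,0,0]]

```text
t: 7.95
tcp_pos: [498.9, 33.7, 167.3]
tcp_rot: [0.861, -0.074, 0.496, 0.082]
wrist_force: [0.9, -0.1, 0.3]
finger_gap: 0.004
```

Call:
play_rows:
  series:
    - [0,[9,-27,0],[0,0,0]]
    - [0,[9,-27,0],[0,0,0]]
    - [0,[9,-27,0],[0,0,0]]
    - [0,[9,-27,0],[0,0,0]]
    - [0,[9,-27,0],[0,0,0]]
    - [0,[7,-22,0],[0,0,0]]
    - [0,[0,0,0],[0,0,0]]

```text
t: 8.53
tcp_pos: [551.1, -130.0, 165.4]
tcp_rot: [0.861, -0.077, 0.496, 0.082]
wrist_force: [-0.7, 0.4, 0.1]
finger_gap: 0.006
```

```bash
python3 look.py k wrist top
```

```text
8.5333 [ 551.11304398 -129.96169148  165.42191075] [ 0.49626637 -0.04576958 -0.21645486  2.11846957 -0.37096465  0.61362209
  2.3374342 ] [-0.69703085  0.3930822   0.08577342]
[[ 0.495 -0.218  0.841]
 [ 0.066  0.975  0.214]
 [-0.866 -0.05   0.497]]
```

View pics/kw.png

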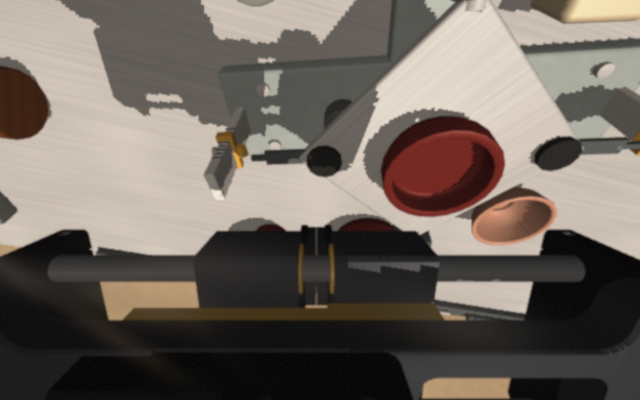

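View pics/kt.png

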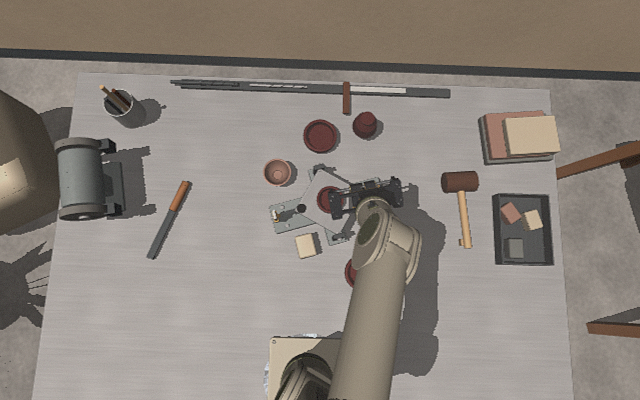

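Call:
play_rows:
  series:
    - [0,[1,1,-10],[0,0,-4]]
    - [0,[0,0,-15],[0,0,-4]]
    - [0,[0,0,-15],[0,0,0]]
    - [0,[0,0,-8],[0,0,0]]
    - [0,[0,0,0],[0,0,0]]

```text
t: 9.05
tcp_pos: [549.9, -118.9, 114.5]
tcp_rot: [0.865, -0.042, 0.5, 0.024]
wrist_force: [-0.5, 0.4, -0.1]
finger_gap: 0.005
```

```bash
python3 chk.py l -1 170 130 370 270;python3 - <<'E'
from h import *
s=readout.get_state();T=Q(s["tcp_rot"])
print(np.round(T,3),proj("wrist",[545.6,-130.2,96]),proj("wrist",s["tcp_pos"]+T@[0,0,-9.5]))
E
```

```text
9.05 [ 549.93465387 -118.85145389  114.54181838] low [ 541.73693522 -119.76610035  109.82898158] F [-0.5   0.39 -0.07] q [ 0.47 -0.   -0.28  2.2  -0.23  0.44  2.04]
65 nose [204.2 247.4] tip [232.8 243.5]
67 nose [201.3 254.6] tip [230.  250.8]
69 nose [198.3 262. ] tip [227.2 258.2]
71 nose [195.2 269.5] tip [224.3 265.7]
73 nose [192.2 277.1] tip [221.4 273.3]
75 nose [189.1 284.8] tip [218.5 281. ]
77 tip [215.5 288.8]
79 tip [212.5 296.7]
81 tip [209.5 304.7]
83 tip [206.4 312.8]
85 tip [203.2 321. ]
[[ 0.499 -0.084  0.863]
 [ 0.     0.995  0.097]
 [-0.867 -0.048  0.496]] [300.51145794 210.93795374] [315.62700275 226.39337502]
```

View pics/lc.png

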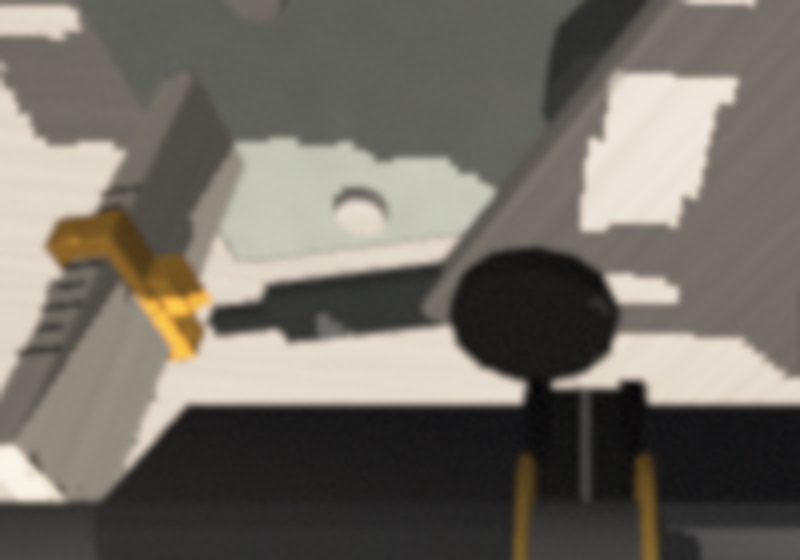

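Call:
play_rows:
  series:
    - [0,[3,-9,0],[0,0,0]]
    - [0,[0,0,-6],[0,0,0]]
    - [0,[0,0,-5],[0,0,0]]
    - [0,[0,0,0],[0,0,0]]

```text
t: 9.43
tcp_pos: [554.0, -126.9, 105.8]
tcp_rot: [0.865, -0.043, 0.499, 0.025]
wrist_force: [0.5, 0.1, 0.3]
finger_gap: 0.002
```

```bash
python3 chk.py m -1 170 130 370 270
```

```text
9.4333 [ 554.03833179 -126.89677552  105.79207321] low [ 545.85689099 -127.83901365  101.05644086] F [0.48 0.11 0.27] q [ 0.48  0.03 -0.27  2.19 -0.25  0.42  2.08]
65 nose [231.  266.9] tip [261.  263.1]
67 nose [228.1 274.7] tip [258.3 270.8]
69 nose [225.1 282.5] tip [255.5 278.7]
71 nose [222.1 290.5] tip [252.7 286.7]
73 nose [219.1 298.6] tip [249.9 294.8]
75 nose [216.  306.8] tip [247. 303.]
77 tip [244.1 311.3]
79 tip [241.1 319.8]
81 tip [238.1 328.4]
83 tip [235.1 337. ]
85 tip [232.  345.8]
```

View pics/mc.png

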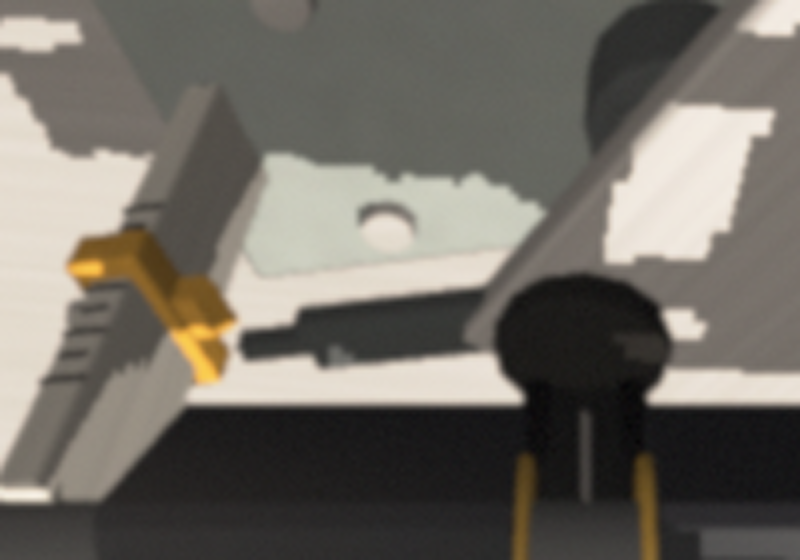

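```bash
cat > z.py <<'E'
import sys
from h import *
n=sys.argv[1];x,y=int(sys.argv[2]),int(sys.argv[3])
im=cv2.imread(f'pics/{n}.png')[y:y+50,x:x+60]
cv2.imwrite(f'pics/{n}d.png',cv2.resize(im,None,fx=12,fy=12,interpolation=cv2.INTER_CUBIC))
E
python3 z.py m 195 180
```

```text
(no output)
```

View pics/md.png

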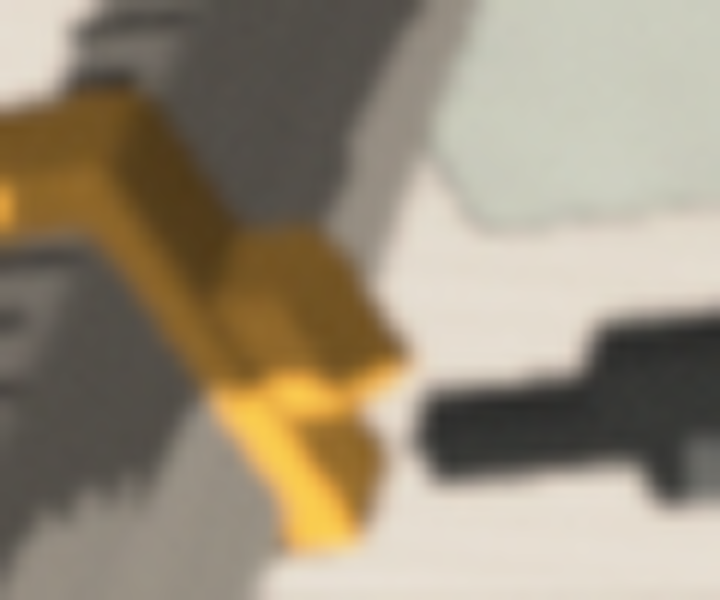

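Call:
play_rows:
  series:
    - [0,[0,0,-4],[0,0,0]]
    - [0,[0,0,-3],[0,0,0]]
    - [0,[0,0,-2],[0,0,0]]
    - [0,[0,0,-1],[0,0,0]]
    - [0,[0,0,0],[0,0,0]]

```text
t: 9.9
tcp_pos: [555.1, -127.0, 96.8]
tcp_rot: [0.866, -0.043, 0.498, 0.025]
wrist_force: [-2.5, -0.7, 3.6]
finger_gap: 0.006
```

```bash
python3 chk.py n -1 170 130 370 270; python3 z.py n 195 180
```

```text
9.9 [ 555.0925503  -126.97624174   96.84180936] low [ 546.9257522  -127.92377288   92.08202012] F [-2.53 -0.66  3.64] q [ 0.48  0.04 -0.27  2.2  -0.25  0.39  2.09]
65 nose [217.7 297.8] tip [248.6 294. ]
67 nose [214.6 306. ] tip [245.7 302.3]
69 nose [211.4 314.4] tip [242.8 310.7]
71 nose [208.2 322.9] tip [239.8 319.2]
73 nose [205.  331.5] tip [236.7 327.8]
75 nose [201.7 340.3] tip [233.7 336.6]
77 tip [230.5 345.5]
79 tip [227.4 354.5]
81 tip [224.1 363.7]
83 tip [220.9 373. ]
85 tip [217.6 382.4]
```

View pics/nc.png

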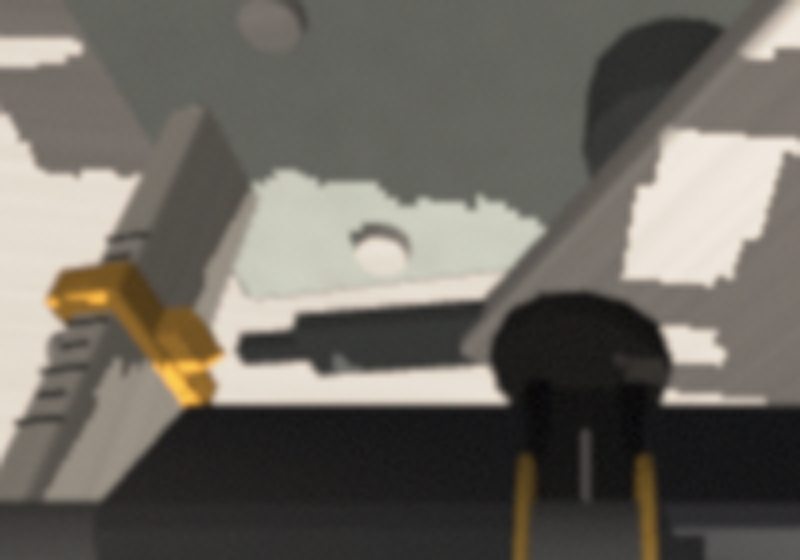

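View pics/nd.png

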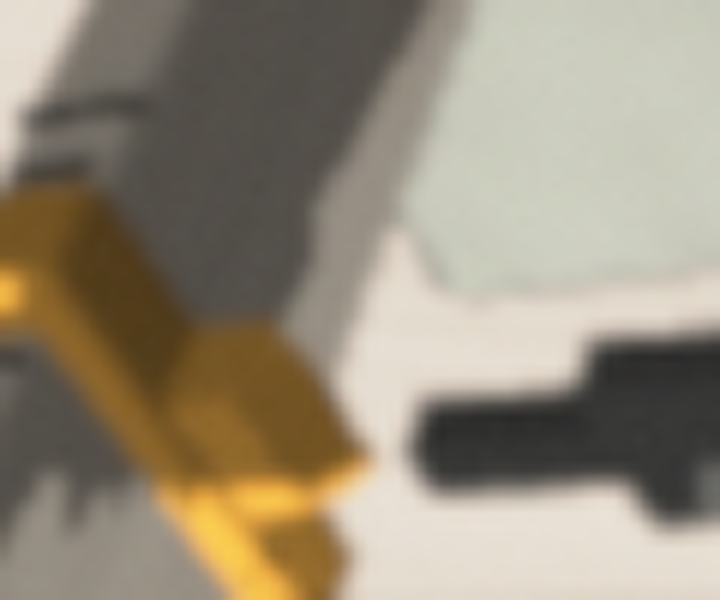

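Call:
play_rows:
  series:
    - [0,[0,0,-1.3],[0,0,0]]
    - [0,[0,0,-1.2],[0,0,0]]
    - [0,[0,0,0],[0,0,0]]
    - [0,[0,0,0],[0,0,0]]

```text
t: 10.28
tcp_pos: [555.3, -127.1, 94.9]
tcp_rot: [0.866, -0.043, 0.497, 0.025]
wrist_force: [-4.0, 0.3, 5.7]
finger_gap: 0.006
```

```bash
python3 chk.py p -1 170 130 370 270; python3 z.py p 190 185
```

```text
10.2833 [ 555.2748807  -127.1267536    94.93014185] low [ 547.11145356 -128.07426059   90.16456867] F [-4.02  0.26  5.69] q [ 0.48  0.05 -0.27  2.2  -0.25  0.39  2.09]
65 nose [215.4 305. ] tip [246.6 301.3]
67 nose [212.3 313.4] tip [243.6 309.7]
69 nose [209.1 321.9] tip [240.6 318.2]
71 nose [205.8 330.5] tip [237.6 326.9]
73 nose [202.5 339.3] tip [234.5 335.6]
75 nose [199.2 348.1] tip [231.4 344.5]
77 tip [228.2 353.5]
79 tip [225.  362.7]
81 tip [221.7 372. ]
83 tip [218.4 381.4]
85 tip [215.1 391. ]
```

View pics/pd.png

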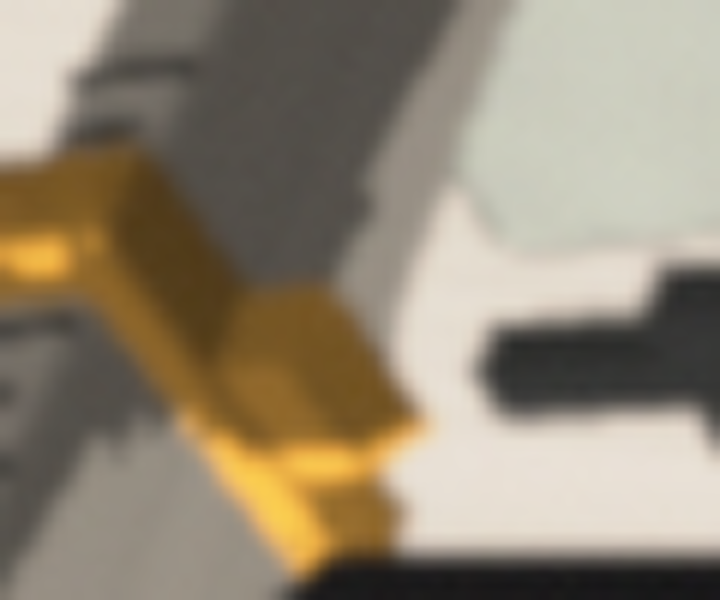

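Call:
play_rows:
  series:
    - [0,[0,0,-0.3],[0,0,0]]
    - [0,[0,0,0],[0,0,0]]
    - [0,[0,0,0],[0,0,0]]
    - [0,[0,0,0],[0,0,0]]
    - [0,[0,0,0],[0,0,0]]
    - [0,[0,0,0],[0,0,0]]
    - [0,[0,0,0],[0,0,0]]
    - [0,[0,0,0],[0,0,0]]
    - [0,[0,0,0],[0,0,0]]
    - [0,[0,0,0],[0,0,0]]
    - [0,[0,0,0],[0,0,0]]
    - [0,[0,0,0],[0,0,0]]

```text
t: 11.33
tcp_pos: [555.2, -127.1, 95.5]
tcp_rot: [0.866, -0.044, 0.497, 0.025]
wrist_force: [-2.5, 0.5, 3.5]
finger_gap: 0.003
```

```bash
python3 chk.py r -1 170 130 370 270|head -1; python3 z.py r 190 185
```

```text
11.3333 [ 555.22525411 -127.07278434   95.50463046] low [ 547.0658196  -128.02381936   90.73292628] F [-2.5   0.52  3.47] q [ 0.48  0.04 -0.27  2.2  -0.25  0.39  2.09]
```

View pics/rd.png

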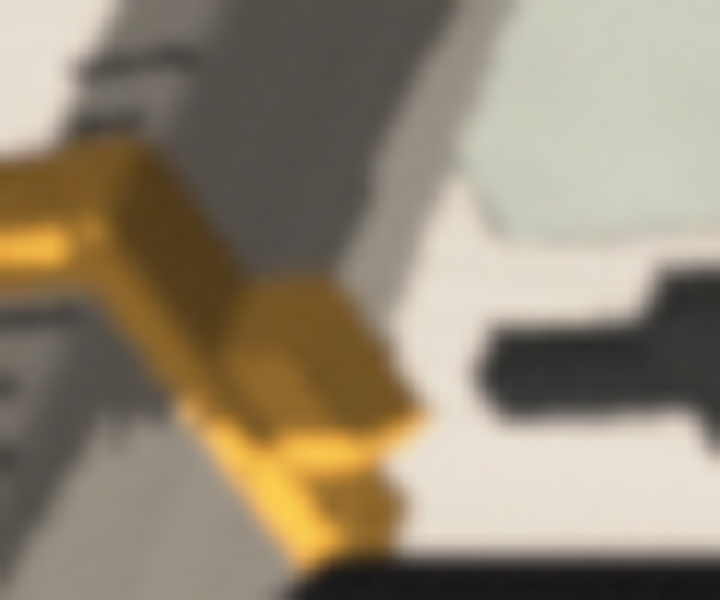

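Call:
play_rows:
  series:
    - [0,[0,0,-1],[0,0,0]]
    - [0,[0,0,-0.3],[0,0,0]]
    - [0,[0,0,-0.1],[0,0,0]]
    - [0,[0,0,-0.1],[0,0,0]]

```text
t: 11.72
tcp_pos: [555.3, -127.2, 94.2]
tcp_rot: [0.866, -0.044, 0.497, 0.024]
wrist_force: [-4.3, 0.6, 5.8]
finger_gap: 0.005
```

```bash
python3 chk.py s -1 170 130 370 270|head -1; python3 z.py s 190 185
```

```text
11.7167 [ 555.28317796 -127.17272541   94.18638253] low [ 547.12493499 -128.123685     89.41262642] F [-4.31  0.6   5.83] q [ 0.48  0.05 -0.27  2.21 -0.25  0.38  2.09]
```

View pics/sd.png

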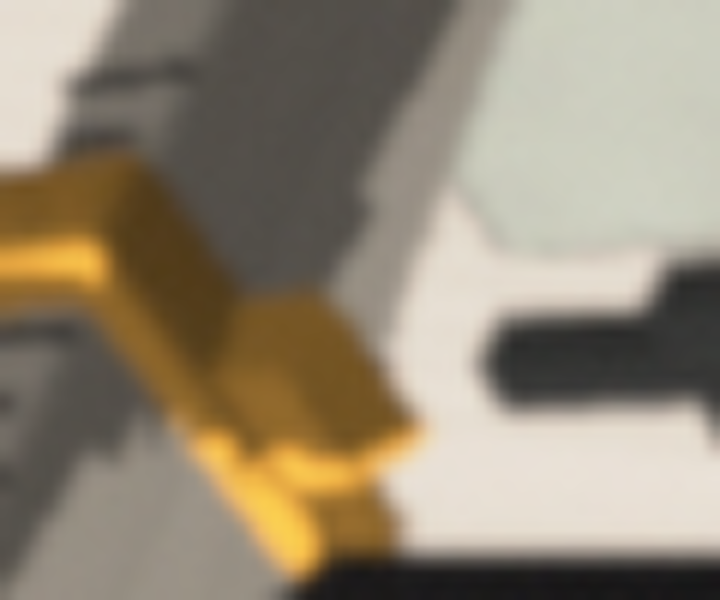

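Call:
play_rows:
  series:
    - [0,[0,0,-0.1],[0,0,0]]
    - [0,[0,0,-0.1],[0,0,0]]
    - [0,[0,0,-0.1],[0,0,0]]
    - [0,[0,0,-0.1],[0,0,0]]
    - [0,[0,0,0],[0,0,0]]
    - [0,[0,0,-0.1],[0,0,0]]
    - [0,[0,0,0],[0,0,0]]
    - [0,[0,0,-0.1],[0,0,0]]
    - [0,[0,0,0],[0,0,0]]
    - [0,[0,0,-0.1],[0,0,0]]
    - [0,[0,0,0],[0,0,0]]
    - [0,[0,0,0],[0,0,0]]

```text
t: 12.77
tcp_pos: [555.4, -127.2, 94.2]
tcp_rot: [0.867, -0.044, 0.497, 0.024]
wrist_force: [-3.9, 0.3, 5.8]
finger_gap: 0.005
```

```bash
python3 chk.py u -1 170 130 370 270|head -1; python3 z.py u 190 185
```

```text
12.7667 [ 555.36107696 -127.17179303   94.2453705 ] low [ 547.20536942 -128.12465461   89.46766297] F [-3.95  0.34  5.8 ] q [ 0.48  0.05 -0.27  2.21 -0.25  0.38  2.09]
```

View pics/ud.png

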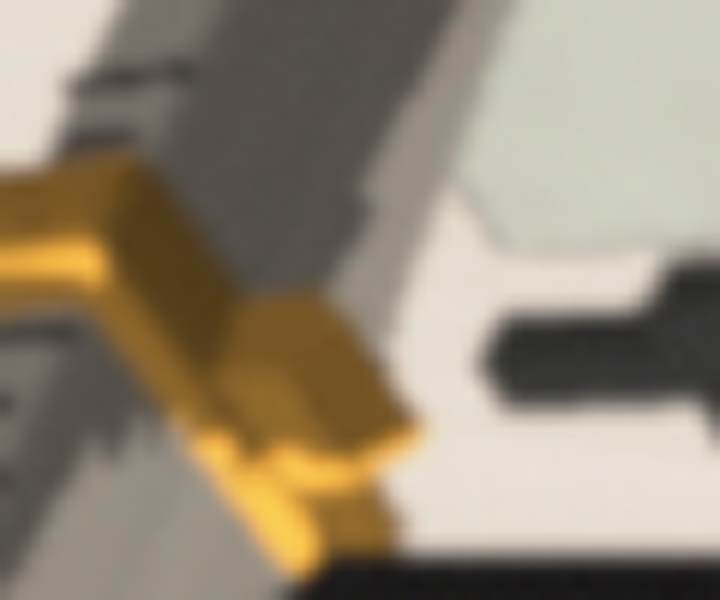

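```bash
python3 - <<'E'
from h import *
snap("side","v"); crop("v","vc",330,205,400,265,11)
o=np.array([520.2,-49.4,0]);Y=-np.array([-.2993,.9542,0])
for z in (70,74,78): print(z,*[np.round((proj("side",o+r*Y+[0,0,z])-[330,205]+.5)*11) for r in (145,151)])
E
```

```text
70 [476. 353.] [497. 360.]
74 [477. 340.] [499. 347.]
78 [478. 328.] [500. 335.]
```

View pics/vc.png

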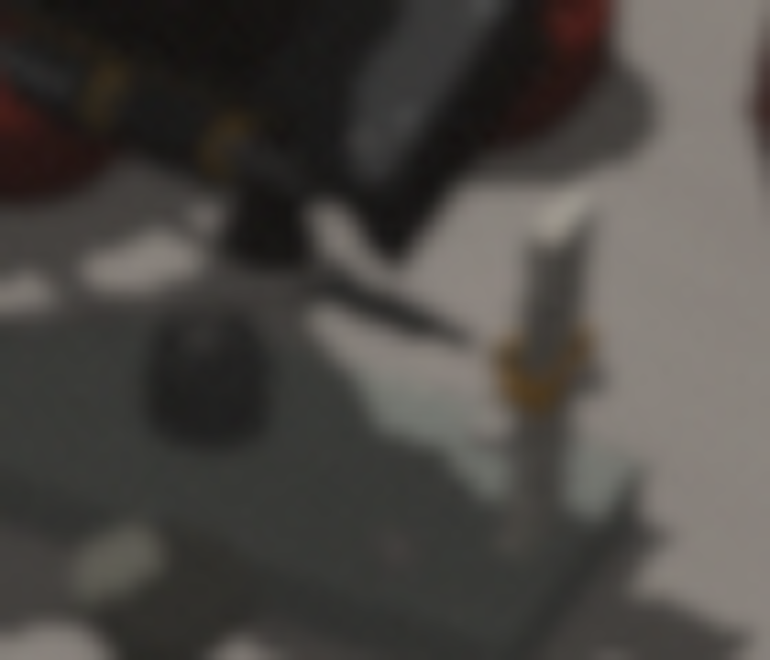

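Call:
play_rows:
  series:
    - [0,[0,0,2.5],[0,0,0]]
    - [0,[0,0,2.5],[0,0,0]]
    - [0,[0,0,3],[0,0,0]]
    - [0,[0,0,5],[0,0,0]]
    - [0,[0,0,12],[0,0,0]]
    - [0,[0,0,20],[0,0,0]]
    - [0,[0,0,25],[0,0,0]]
    - [0,[0,0,25],[0,0,0]]
    - [0,[-10,0,20],[0,0,0]]
    - [0,[-10,0,20],[0,0,0]]
    - [0,[0,0,0],[0,0,0]]
    - [0,[0,0,0],[0,0,0]]

```text
t: 13.87
tcp_pos: [532.0, -124.7, 235.9]
tcp_rot: [0.865, -0.044, 0.498, 0.026]
wrist_force: [0.1, 0.2, 0.1]
finger_gap: 0.006
```

```bash
python3 look.py x wrist side
```

```text
13.8667 [ 531.9546331  -124.67805234  235.85867991] [ 0.49851582 -0.19072025 -0.2488505   2.08755974 -0.25119036  0.74024673
  2.05765196] [0.11597473 0.23371817 0.08609606]
[[ 0.502 -0.089  0.861]
 [ 0.001  0.995  0.102]
 [-0.865 -0.05   0.499]]
```

View pics/xw.png

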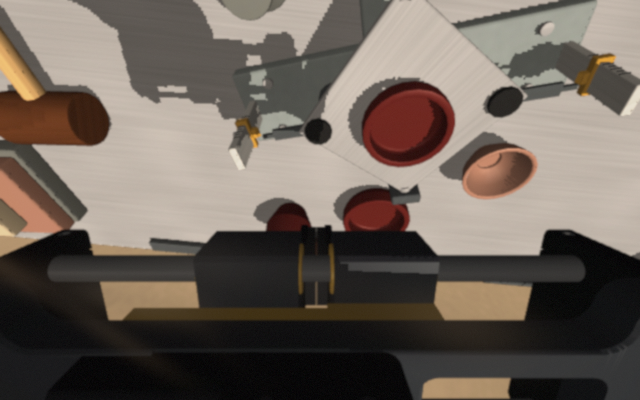

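View pics/xs.png

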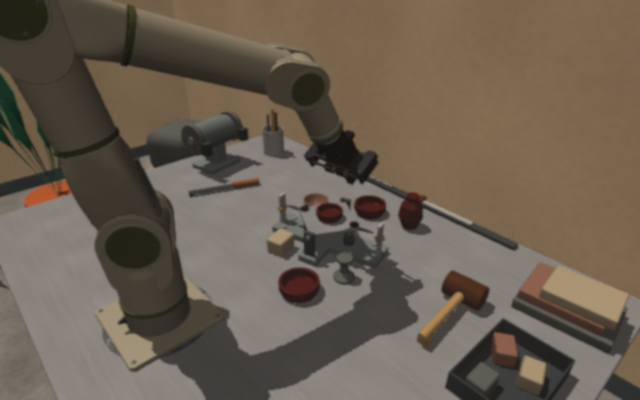

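```bash
python3 -c "
from cell import ticket;print(ticket.job_done())"
```

```text
the job is handed in; nothing more can be done
None
```

I pressed both corners to their riders, let the plate come back level each time, and handed the job in at about 14 s of the 51 s allowed. No verdict came back.

- **Left corner:** pressed with the shut fingers until the pointer was level with the rider's nose, then held about 2 s. The wrist camera put the pointer within about 0.5 mm of the mark, at 6–7 N.
- **Right corner:** on the first hold the arm crept up by about 0.6 mm, so the pointer ended about 2 mm high. I pressed about 1.3 mm further and held level for about 1 s at 5.8 N. The wrist view then put the pointer within about 0.3 mm of its mark, and the side camera agreed as far as it could resolve.
- **Last checks:** after the final lift, the wrist and side pictures show the plate level and the ashtray, riders and the other things in view where they started. The wrist force was about 0, with the gripper 236 mm up and touching nothing.
- **One disagreement:** on the left, the force and the finger travel suggested the pointer was about 1 mm, at most 2 mm, lower than the cameras showed. That would still be inside the 3 mm band.

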